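# Click the tape dispenser's dial on to the long mark

### The job

Tape for the next cartons must be cut to the length of the long mark: with a fingertip on the big knurled dial on top of the tape dispenser, turn it clockwise by friction, click by click, until it clicks in with its white pointer line at the long mark, then take the finger away. Only touch the dial: do not grip, lift, tip or shove the dispenser, and leave the tape roll, the small carton and the marker where they are.

Things in the scene. Friction and masses are not known exactly. Their poses are not given: they have to be found in the camera images.
- dispenser: Free-standing grey tape dispenser, 2 to 3 kg, on rubber feet: a box 200 (its x) x 180 (its y) x 100 mm high with a flat level top. Origin: centre of its underside, on the bench; z up; its tape mouth looks to its -x, roughly towards the robot.
- dial_axis (a point): On the dial's vertical axis at its top face: above the dispenser's centre, 118 mm above the bench. The dial is a black disc, 92 mm in diameter over its knurled side (fine upright ribs) and 18 mm high, on the dispenser's top. Its top face is flat, with flush markings only, and does not sink. A fingertip pressed on it 30 to 40 mm from the axis with 5 to 20 N and dragged round turns it.
- dial (a joint): Angle of the dial in rad, growing clockwise seen from above. Four detents: 0, 0.524, 1.047, 1.571; stops 0.12 beyond the first and last. Let go, it springs to the nearest detent; about 0.05 N m (1.5 N near the rim) takes it over the ridge midway between two. The long mark is 1.047. It starts at the first or second detent.
- pointer (a point): Outer end of the white pointer line (26 x 5 mm, radial, flush) on the dial's top face, 43 mm from the axis; turns with the dial. A dark metal disc 30 mm wide lies flush in the dial's middle. At joint value q the line points, in the dispenser's frame, 3.665 - q rad anticlockwise from +x.
- long_mark (a point): Middle of the long mark, a black radial bar 30 x 5 mm printed on the dispenser's top, 67 mm from the dial's axis, 2.618 rad anticlockwise from the dispenser's +x, 101 mm above the bench. The three other marks are short bars, 9 x 5 mm: one 30 degrees beyond it clockwise, two before it at 30 and 60 degrees.
- tape_roll: Bystander: loose roll of brown tape lying flat, 92 mm in diameter, 48 mm high; origin under its centre.
- carton: Bystander: loose small cardboard box 70 x 90 x 60 mm high, origin under its centre.
- marker: Bystander: loose marker pen lying along its x, 135 mm long, 18 mm thick, origin on the bench, 50 mm from its blunt end, cap end to +x.

How it is judged:
On the way, in this order (a step that is already met when the one before it is completed fails the run):
1. a finger touches the dial (contact force between the fingers and dial above 0.5 N), for 0.1 s.
2. the dial clicks in at the long mark (value of joint dial between 0.9272 and 1.1672 rad), for 0.2 s.
At the end, for the whole second after the job is handed in: The dial rests in the long mark's detent (1.047 within 0.12 rad), the dispenser stands flat within 30 mm of where it started, and the tape roll, carton and marker are within 30 mm of where they were (all of step 2 and velocity of joint dial between -0.05 and 0.05 rad/s and distance of each of dispenser, tape_roll, carton, marker from where it was at the start of the episode below 0.03 m and angle between dispenser's own z axis and vertical below 0.05 rad and linear speed of dispenser below 0.02 m/s); the robot touches nothing.
It fails at once if the dispenser is lifted, tipped or shoved more than 30 mm (distance of dispenser from where it was at the start of the episode above 0.03 m or height (world z) of dispenser above 0.012 m or angle between dispenser's own z axis and vertical above 0.12 rad).
It fails at once if the tape roll, carton or marker is lifted or moved more than 30 mm (distance of any of tape_roll, carton, marker from where it was at the start of the episode above 0.03 m or height (world z) of any of tape_roll, carton, marker above 0.015 m).
It also fails if it takes over 38 s, if anything falls off the work surface, if the arm or the gripper's body presses on something with over 40 N, if the wrist force passes 120 N, or if a joint passes its speed limit or range.

### The arm

A 7-joint arm with a two-finger parallel gripper is mounted at the origin on the work surface. World frame = base frame: x ahead of the robot, y to its left, z up, the work surface at z = 0. Lengths are in m, angles in rad, forces in N, time in s.
With the tool pointing down it reaches from about 0.425 to 0.875 m from the base axis. Payload 4.7 kg.
Tool frame: the origin (TCP) lies on the centre line of the jaws, within the pads' length; the fingertips stand 17 mm ahead of it and the grasp point (between the pads) lies 2 mm behind it; y points along the fingers, x is the direction in which the jaws open and shut, and the axes are right-handed (so a half turn about y gives the same grasp; the last joint's range is limited). The gripper opens to 87 mm and grips with 3 to 60 N. Pads are 19 mm wide; open, the fingers measure 117 mm over their backs; the gripper's body (75 mm by 190 mm) begins 51 mm behind the grasp point.
Start: joints at [1.222, 0.321, -0.07, 1.45, 0.023, 1.371, -0.057], TCP at [0.231, -0.608, 0.24] pointing down, gripper open.
Joint ranges: [-2.86, 2.86], [-0.3, 2.09], [-1.38, 1.24], [0.06, 2.45], [-1.56, 4.7], [0.09, 2.05], [-2.69, 2.69]. Speed limits (rad/s): [2.57, 2.57, 3.14, 3.14, 3.14, 3.14, 3.14].

### API

Orientations are given as a rotation vector (axis times angle).
In Python, from cell import readout, optics, close_job gives the robot as it stands. The module is installed in compiled form; this text tells all that it offers.
- The arm moves only by the tool move_arm, never from a script. Its argument "rows" is a list of rows, each an object of numbers: "tx", "ty", "tz": the shift along the world's x, y, z in cm; "rx", "ry", "rz": the turn, a rotation vector about the world's x, y, z in rad; "grip": the finger opening in cm, from 0 to 8.7. A call has 1 to 12 rows; each row shifts and turns the pose as measured when the row begins; what a row does not reach is not made up. A row lasts 1/8 s, in which the tool goes at most 62.5 mm and 10.7 degrees, less where a joint would pass 70% of its speed; a pose out of reach is approached as far as the arm can. A call with a gripper value outside its range is refused whole. The fingers move at their own pace and stop on an object; "newtons" is the grip in N (left out, the last holds). Time passes only in rows, so rows that do not move let the fingers close. It gives the time, the measured TCP pose, the force and the opening at its end, in the units of the state.
- readout.state(): the state, without advancing time (a new reading comes with each control period).
- optics.snapshot(name): name is "side" or "top"; returns a dict with "img" (420x560x3 uint8, red, green, blue), "depth" (420x560 float32, m along the optical axis (not along the pixel's ray), 0 where there is no reading), "fx", "fy", "cx", "cy" (pixels), "R" (3x3) and "t" (3): a world point X has camera coordinates R X + t. Camera axes: x right, y down, z forward; pixel columns grow to the right and rows downward; lengths in m; the calibration is good to about 2 mm. A picture is of the moment at which its call begins.
- close_job(): hands the job in, once; it reports no verdict.
Trained networks look in a picture, given as the dict that the camera call returned (one of the last four; its "shot" number tells which), for a name from the list of things; names that differ only in an ending like _2 or _b are one class to them, and where a whole thing is asked for, a point or a joint stands for the part that bears it (a point fixed in the world has none). Each returns a list of dicts, best first, with "score" (0 to 1); they miss things now and then, are a little off and sometimes report something else, mostly with a low value. They report only what shows in the picture. A call takes as long as a camera call.
- optics.search_frame(target, picture): "location" ([x, y, z] in m, in the coordinates of the camera as it stood for that picture, good to about 4 mm: the middle of the surface that is visible of it).
The state is a dict: "clock": time; "joint_pos": joint angles; "joint_velocities": joint speeds; "effort": joint torques, N m; "eef_pos": TCP position; "orientation": TCP orientation; "contact_force": force on the tool from outside, world axes, zero at the start; "moment": the same for the moment, N m; "gripper_width": opening from 0.0 (shut) to 1.0 (fully open).
Only numpy, scipy, OpenCV 4.12 (cv2) and the standard library are available. Lean on these libraries where they do the work, as an engineer would, in place of code of your own. Each camera call takes 0.05 s, during which the arm holds its last target.

## Working session

There is one attempt and no reset: what is moved stays moved. The work goes in short steps, Python scripts to look and compute and a tool call to move; the robot and the scene stay as the last step left them, time stands still between calls to the robot, and variables do not carry over. Pictures are saved under pics/ and viewed, and the job is handed in when it is done.

Besides the shell and the picture viewer there is one more tool, called after ">>>" by a JSON object that holds its "op" and its "data". move_arm: Moves the arm, as the interface text tells. Its arguments: {"type":"object","properties":{"rows":{"type":"array"},"newtons":{"type":"number"}},"required":["rows"]}

```bash
mkdir -p pics
cat > h.py <<'E'
import numpy as np, cv2
from cell import readout, optics
def cam2w(p,X): return np.array(p["R"]).T@(np.array(X)-np.array(p["t"]))
def back(p,u,v,z=None):
    d=np.array([(u-p["cx"])/p["fx"],(v-p["cy"])/p["fy"],1.])
    R=np.array(p["R"]);t=np.array(p["t"])
    if z is None: return R.T@(d*p["depth"][int(round(v)),int(round(u))]-t)
    c=-R.T@t; w=R.T@d
    return c+w*(z-c[2])/w[2]
def proj(p,X):
    c=np.array(p["R"])@np.array(X)+np.array(p["t"]); return p["fx"]*c[0]/c[2]+p["cx"],p["fy"]*c[1]/c[2]+p["cy"]
def save(p,n): cv2.imwrite(f"pics/{n}.png",p["img"][:,:,::-1])
E
python3 - <<'E'
from h import *
s=readout.state();print({k:np.round(v,3).tolist() for k,v in s.items()})
for n in("top","side"):
    p=optics.snapshot(n);save(p,n+"0")
    print(n,p["fx"],p["cx"],p["cy"],np.round(p["R"],3).tolist(),np.round(p["t"],3))
    for t in("dispenser","dial_axis","pointer","long_mark","tape_roll","carton","marker"):
        for r in optics.search_frame(t,p)[:2]: 
            w=cam2w(p,r["location"]);print(t,round(r["score"],2),w.round(4),np.round(proj(p,w)))
E
```

```text
{'clock': 0.0, 'joint_pos': [1.222, 0.322, -0.07, 1.452, 0.023, 1.371, -0.057], 'joint_velocities': [0.001, 0.0, 0.0, 0.002, 0.002, 0.001, -0.001], 'effort': [-0.0, -49.129, -0.404, -31.253, -0.064, 0.044, 0.0], 'eef_pos': [0.23, -0.607, 0.238], 'orientation': [-1.358, 0.939, -0.936], 'contact_force': [0.091, -0.363, 0.143], 'moment': [0.008, -0.033, -0.019], 'gripper_width': 0.997}
top 513.8187899041025 285.6432280849116 210.43236740758934 [[-0.013, -1.0, -0.006], [-0.991, 0.014, -0.135], [0.135, 0.004, -0.991]] [0.054 0.627 1.19 ]
dispenser 0.56 [0.5953 0.0258 0.1   ] [294. 221.]
pointer 0.86 [0.6077 0.0192 0.115 ] [297. 215.]
pointer 0.63 [0.5934 0.0244 0.0993] [295. 222.]
long_mark 0.71 [0.5916 0.0293 0.1003] [293. 222.]
tape_roll 0.77 [ 0.5274 -0.1851  0.0479] [384. 251.]
tape_roll 0.5 [0.6306 0.231  0.0598] [207. 209.]
carton 0.79 [0.629  0.2294 0.0633] [208. 210.]
marker 0.6 [ 0.759  -0.0131  0.016 ] [309. 159.]
side 510.73662357413 280.30866962747535 210.7106030783611 [[-0.9, -0.436, 0.005], [-0.322, 0.658, -0.681], [0.294, -0.614, -0.733]] [0.599 0.225 0.983]
dispenser 0.59 [0.5865 0.0624 0.1039] [302. 214.]
dial_axis 0.83 [0.5903 0.0572 0.0989] [302. 213.]
pointer 0.73 [0.6043 0.032  0.1174] [301. 197.]
long_mark 0.94 [0.5875 0.0558 0.1029] [303. 212.]
tape_roll 0.58 [ 0.5304 -0.1737  0.0306] [363. 177.]
carton 0.83 [0.6186 0.2451 0.0563] [247. 288.]
marker 0.67 [ 0.7586 -0.0221  0.0142] [249. 192.]
```

View pics/top0.png

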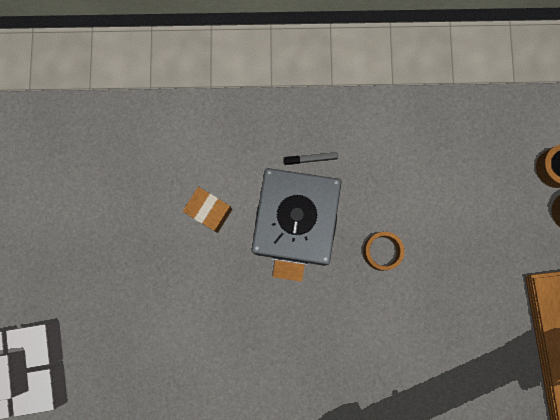

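View pics/side0.png

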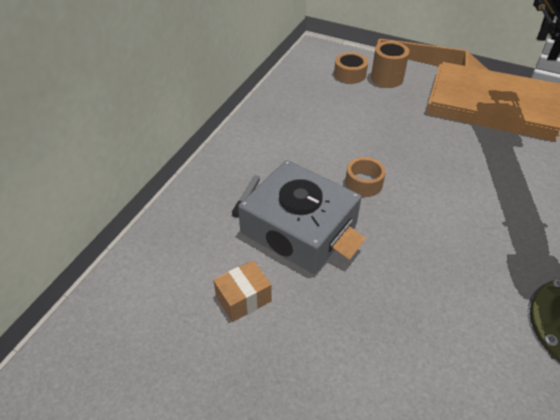

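```bash
cat >> h.py <<'E'
def crop(p,n,u0,u1,v0,v1,k=4): cv2.imwrite(f"pics/{n}.png",cv2.resize(p["img"][v0:v1,u0:u1,::-1],None,fx=k,fy=k,interpolation=cv2.INTER_CUBIC))
E
python3 - <<'E'
from h import *
for n,b in(("top",(220,360,160,280)),("side",(210,390,130,280))):
    im=cv2.imread(f"pics/{n}0.png");cv2.imwrite(f"pics/{n}0c.png",cv2.resize(im[b[2]:b[3],b[0]:b[1]],None,fx=4,fy=4,interpolation=cv2.INTER_CUBIC))
E
```

```text
(no output)
```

View pics/top0c.png

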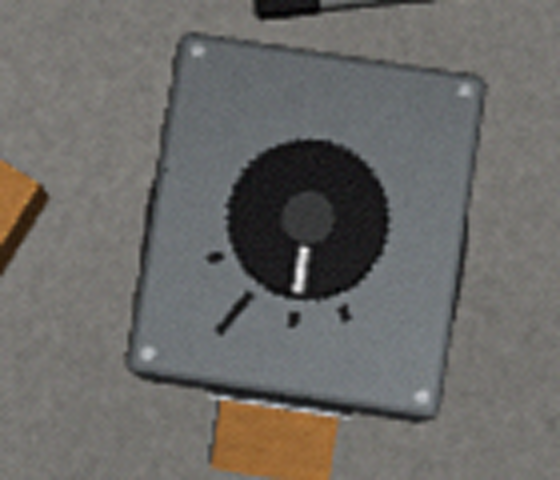

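View pics/side0c.png

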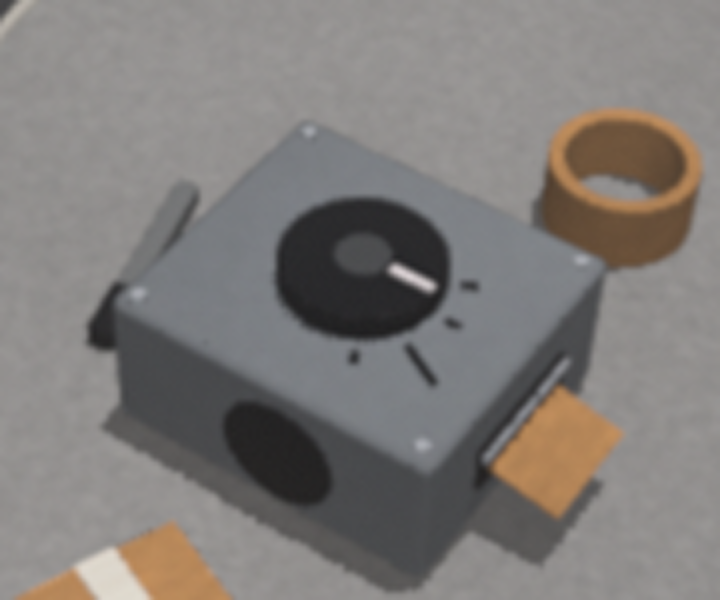

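Run:
```python
from h import *
T=optics.snapshot("top");S=optics.snapshot("side")
def f(b,c): return (b[0]+(c[0]+.5)/4-.5,b[1]+(c[1]+.5)/4-.5)
tb=(220,160);sb=(210,130)
m={"centre":((308,217),(363,254),.118),"ptr":((299,291),(434,289),.118),"long":((235,313),(421,364),.101),
"scrTL":((197,50),(138,294),.1),"scrTR":((464,90),(309,131),.1),"scrBR":((421,397),(582,260),.1),"scrBL":((148,353),(423,445),.1)}
P={}
for k,(a,b,z) in m.items():
    ut=f(tb,a);us=f(sb,b)
    A=[np.hstack([p["R"],np.array(p["t"])[:,None]]) for p in(T,S)]
    K=[np.array([[p["fx"],0,p["cx"]],[0,p["fy"],p["cy"]],[0,0,1]]) for p in(T,S)]
    X=cv2.triangulatePoints(K[0]@A[0],K[1]@A[1],np.array(ut)[:,None],np.array(us)[:,None])[:,0];X=X[:3]/X[3]
    P[k]=X
    print(k,X.round(4),"top",back(T,*ut,z).round(4),"side",back(S,*us,z).round(4),"depth",back(T,*ut).round(4))
for k in("ptr","long"):
    d=P[k]-P["centre"];print(k,np.hypot(*d[:2]),np.degrees(np.arctan2(d[1],d[0])))
c=sum(P[k] for k in P if k[:3]=="scr")/4;print(c)
d=P["scrTL"]-P["scrBL"];print("yaw",np.degrees(np.arctan2(d[1],d[0])));d=P["scrTR"]-P["scrBR"];print(np.degrees(np.arctan2(d[1],d[0])))
s=readout.state();from scipy.spatial.transform import Rotation as R
print(R.from_rotvec(s["orientation"]).as_matrix().round(3))
```

```text
centre [0.6096 0.0208 0.115 ] top [0.6088 0.0207 0.118 ] side [0.6089 0.0237 0.118 ] depth [0.6088 0.0207 0.1178]
ptr [0.5675 0.0263 0.1133] top [0.5671 0.0264 0.118 ] side [0.5659 0.0307 0.118 ] depth [0.567  0.0264 0.1195]
long [0.5575 0.0629 0.0969] top [0.5567 0.0627 0.101 ] side [0.5568 0.0665 0.101 ] depth [0.5569 0.0627 0.0989]
scrTL [0.7102 0.0832 0.0971] top [0.7093 0.083  0.1   ] side [0.709  0.0856 0.1   ] depth [0.709  0.0829 0.1012]
scrTR [ 0.6841 -0.0707  0.0981] top [ 0.6836 -0.0706  0.1   ] side [ 0.6835 -0.0687  0.1   ] depth [ 0.6836 -0.0706  0.0997]
scrBR [ 0.5089 -0.0416  0.0986] top [ 0.5079 -0.0417  0.1   ] side [ 0.5096 -0.04    0.1   ] depth [ 0.5076 -0.0412  0.1072]
scrBL [0.5353 0.1125 0.0982] top [0.5347 0.1122 0.1   ] side [0.5353 0.114  0.1   ] depth [0.5346 0.1121 0.1024]
ptr 0.042470318097116364 172.47031793947494
long 0.06699408582544371 141.0517349255417
[0.60963002 0.02083207 0.09800066]
yaw -9.513215331769317
-9.424960699898447
[[ 0.355 -0.     0.935]
 [-0.935 -0.     0.355]
 [ 0.    -1.    -0.   ]]
```

>>> {"op": "move_arm", "data": {"rows": [{"tx":3.1,"ty":4.9,"rz":0.09,"grip":0},{"tx":3.1,"ty":4.9,"rz":0.09,"grip":0},{"tx":3.1,"ty":4.9,"rz":0.09,"grip":0},{"tx":3.1,"ty":4.9,"rz":0.09,"grip":0},{"tx":3.1,"ty":4.9,"rz":0.09,"grip":0},{"tx":3.1,"ty":4.9,"rz":0.09,"grip":0},{"tx":3.1,"ty":4.9,"rz":0.09,"grip":0},{"tx":3.1,"ty":4.9,"rz":0.09,"grip":0},{"tx":3.1,"ty":4.9,"rz":0.09,"grip":0},{"tx":3.1,"ty":4.9,"rz":0.09,"grip":0},{"tx":3.1,"ty":4.9,"rz":0.09,"grip":0},{"grip":0}], "newtons": 30}}

```text
validation failed for argument at $.ro...
```

```bash
cat >> h.py <<'E'
from scipy.spatial.transform import Rotation as R
def st():
    s=readout.state();M=R.from_rotvec(s["orientation"]).as_matrix()
    print("t",s["clock"],"pos",s["eef_pos"].round(4) if hasattr(s["eef_pos"],"round") else s["eef_pos"],"xang",np.degrees(np.arctan2(M[1,0],M[0,0])).round(1),"y",M[:,1].round(3),"F",np.round(s["contact_force"],2),"M",np.round(s["moment"],2),"g",s["gripper_width"])
    return s
E
python3 -c "
from h import *
st()"
```

```text
t 0.9 pos [ 0.2306 -0.6077  0.2396] xang -69.2 y [-0. -0. -1.] F [-0.6  -0.15  0.3 ] M [ 0.01 -0.03  0.07] g 1.0002987953749667
```

>>> {"op": "move_arm", "data": {"rows": [{"tx":3.1,"ty":4.9,"tz":0,"rx":0,"ry":0,"rz":0.09,"grip":0}], "newtons": 30}}

```text
clock: 1.02
eef_pos: [0.2577, -0.5616, 0.2388]
orientation: [-1.39, 0.876, -0.874]
contact_force: [1.2, 0.2, 0.6]
gripper_width: 0.948
```

>>> {"op": "move_arm", "data": {"rows": [{"tx":3.1,"ty":4.9,"tz":0,"rx":0,"ry":0,"rz":0.09,"grip":0},{"tx":3.1,"ty":4.9,"tz":0,"rx":0,"ry":0,"rz":0.09,"grip":0},{"tx":3.1,"ty":4.9,"tz":0,"rx":0,"ry":0,"rz":0.09,"grip":0},{"tx":3.1,"ty":4.9,"tz":0,"rx":0,"ry":0,"rz":0.09,"grip":0},{"tx":3.1,"ty":4.9,"tz":0,"rx":0,"ry":0,"rz":0.09,"grip":0},{"tx":3.1,"ty":4.9,"tz":0,"rx":0,"ry":0,"rz":0.09,"grip":0},{"tx":3.1,"ty":4.9,"tz":0,"rx":0,"ry":0,"rz":0.09,"grip":0},{"tx":3.1,"ty":4.9,"tz":0,"rx":0,"ry":0,"rz":0.09,"grip":0},{"tx":3.1,"ty":4.9,"tz":0,"rx":0,"ry":0,"rz":0.09,"grip":0},{"tx":3.1,"ty":4.9,"tz":0,"rx":0,"ry":0,"rz":0.09,"grip":0},{"tx":0,"ty":0,"tz":0,"rx":0,"ry":0,"rz":0,"grip":0}]}}

```text
clock: 2.4
eef_pos: [0.5773, -0.05, 0.242]
orientation: [-1.568, 0.14, -0.156]
contact_force: [-0.5, 0.2, 0.4]
gripper_width: 0.005
```

```bash
python3 -c "
from h import *
st()"
```

```text
t 2.4 pos [ 0.5773 -0.05    0.242 ] xang -10.8 y [ 0.01  -0.003 -1.   ] F [-0.51  0.21  0.41] M [-0.04  0.   -0.01] g 0.0046941219176849965
```

>>> {"op": "move_arm", "data": {"rows": [{"tx":0.9,"ty":1.3,"tz":-3,"rx":0,"ry":0,"rz":0,"grip":0},{"tx":0.9,"ty":1.3,"tz":-3,"rx":0,"ry":0,"rz":0,"grip":0},{"tx":0.9,"ty":1.3,"tz":-3,"rx":0,"ry":0,"rz":0,"grip":0},{"tx":0,"ty":0,"tz":0,"rx":0,"ry":0,"rz":0,"grip":0}]}}

```text
clock: 2.9
eef_pos: [0.6046, -0.0141, 0.1504]
orientation: [-1.571, 0.143, -0.161]
contact_force: [-0.8, -0.0, 0.1]
gripper_width: 0.005
```

```bash
python3 -c "
from h import *
s=st()
p=optics.snapshot('side');crop(p,'side1',200,400,60,210)
p=optics.snapshot('top');crop(p,'top1',220,360,160,280)
"
```

```text
t 2.9 pos [ 0.6046 -0.0141  0.1504] xang -11.1 y [ 0.011 -0.007 -1.   ] F [-0.77 -0.04  0.06] M [-0.01 -0.06  0.01] g 0.005282674009149932
```

View pics/side1.png

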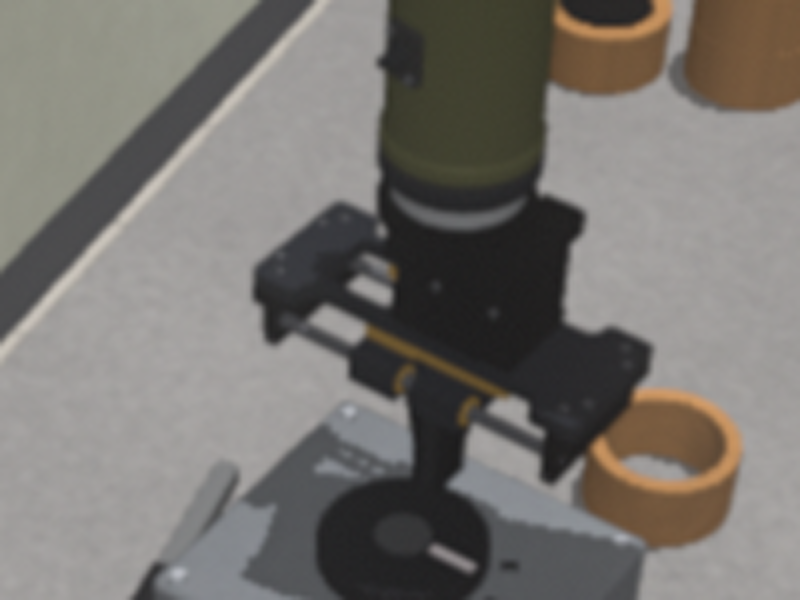

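>>> {"op": "move_arm", "data": {"rows": [{"tx":0,"ty":0.2,"tz":-1.1,"rx":0,"ry":0,"rz":0,"grip":0},{"tx":0,"ty":0,"tz":-0.3,"rx":0,"ry":0,"rz":0,"grip":0},{"tx":0,"ty":0,"tz":-0.3,"rx":0,"ry":0,"rz":0,"grip":0}]}}

```text
clock: 3.38
eef_pos: [0.6077, -0.0162, 0.1389]
orientation: [-1.574, 0.139, -0.174]
contact_force: [-0.4, 0.8, 1.4]
gripper_width: 0.007
```

>>> {"op": "move_arm", "data": {"rows": [{"tx":-0.2,"ty":0.3,"tz":-0.2,"rx":0,"ry":0,"rz":0,"grip":0},{"tx":0,"ty":0,"tz":-0.3,"rx":0,"ry":0,"rz":0,"grip":0}]}}

```text
clock: 3.62
eef_pos: [0.6064, -0.0129, 0.1353]
orientation: [-1.573, 0.138, -0.176]
contact_force: [-3.0, 0.4, 13.6]
gripper_width: 0.008
```

```bash
python3 -c "
from h import *
st()"
```

```text
t 3.625 pos [ 0.6064 -0.0129  0.1353] xang -11.4 y [ 0.023 -0.011 -1.   ] F [-2.97  0.4  13.59] M [0.15 0.49 0.03] g 0.008192332015938936
```

>>> {"op": "move_arm", "data": {"rows": [{"tx":-0.5,"ty":0.1,"tz":-0.15,"rx":0,"ry":0,"rz":-0.14,"grip":0},{"tx":-0.5,"ty":0.1,"tz":-0.15,"rx":0,"ry":0,"rz":-0.14,"grip":0}]}}

```text
clock: 3.88
eef_pos: [0.5993, -0.0118, 0.1355]
orientation: [-1.549, 0.359, -0.407]
contact_force: [1.6, 0.2, 4.3]
gripper_width: 0.007
```

```bash
python3 -c "
from h import *
s=st();d=np.array(s['eef_pos'])[:2]-[.609,.022];print(np.hypot(*d),np.degrees(np.arctan2(d[1],d[0])))
p=optics.snapshot('side');crop(p,'side2',220,400,120,255)"
```

```text
t 3.875 pos [ 0.5993 -0.0118  0.1355] xang -28.0 y [ 0.026 -0.019 -0.999] F [1.57 0.22 4.35] M [-0.12 -0.37 -0.03] g 0.007270646952588973
0.03517079704043317 -106.00060374336414
```

View pics/side2.png

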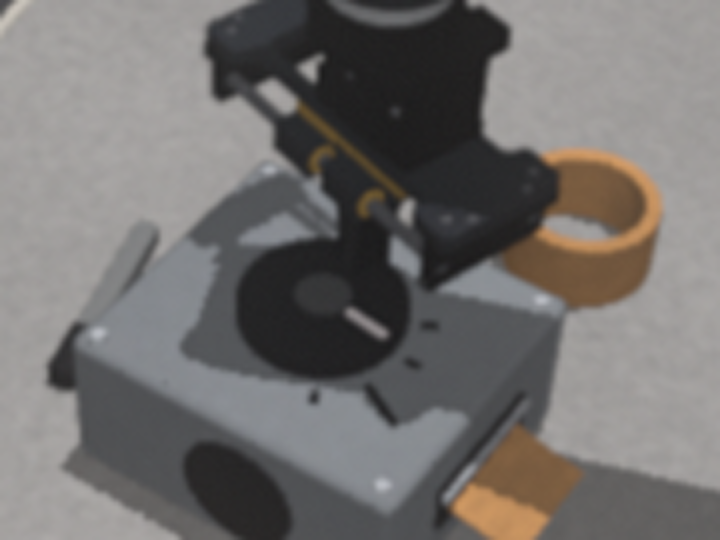

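>>> {"op": "move_arm", "data": {"rows": [{"tx":-0.5,"ty":0.2,"tz":-0.25,"rx":0,"ry":0,"rz":-0.14,"grip":0},{"tx":-0.5,"ty":0.3,"tz":-0.25,"rx":0,"ry":0,"rz":-0.14,"grip":0}]}}

```text
clock: 4.18
eef_pos: [0.5911, -0.0082, 0.1354]
orientation: [-1.503, 0.581, -0.637]
contact_force: [-4.6, -2.3, 14.1]
gripper_width: 0.003
```

```bash
python3 -c "
from h import *
s=st();d=np.array(s['eef_pos'])[:2]-[.609,.022];print(np.hypot(*d),np.degrees(np.arctan2(d[1],d[0])))
p=optics.snapshot('side');crop(p,'side3',220,400,120,255)"
```

```text
t 4.175 pos [ 0.5911 -0.0082  0.1354] xang -44.5 y [ 0.025 -0.03  -0.999] F [-4.65 -2.32 14.11] M [-0.5   1.05  0.05] g 0.0031538554934861652
0.035128158188655036 -120.59465022391608
```

View pics/side3.png

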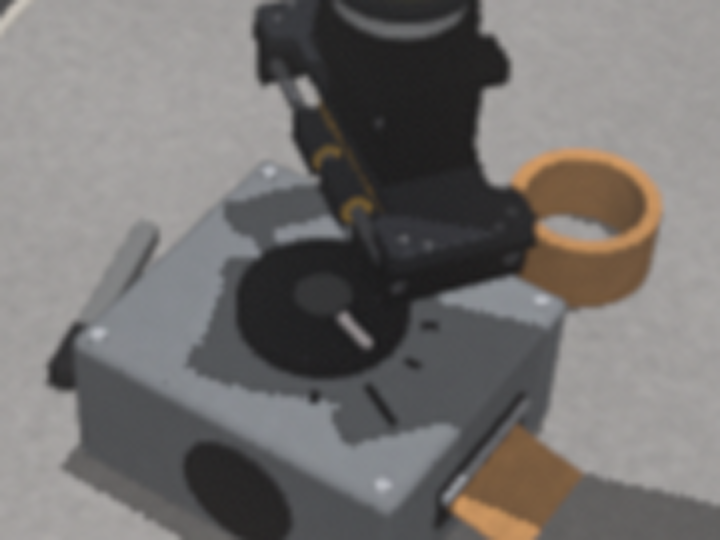

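```bash
python3 -c "
from h import *
p=optics.snapshot('side')
for a in((388,336,'2'),(370,346,'3')):
  w=[back(p,220+(u+.5)/4-.5,120+(v+.5)/4-.5,.118) for u,v in((322,294),a[:2])];d=w[1]-w[0]
  g=np.degrees(np.arctan2(d[1],d[0]));print(g,np.hypot(*d[:2]),'q',3.665-np.radians(g+9.45))"
```

```text
163.4342409390928 0.044474623295755376 q 0.6476007708016573
148.08923336476315 0.04380477600633863 q 0.9154216767171786
```

>>> {"op": "move_arm", "data": {"rows": [{"tx":-0.35,"ty":0.25,"tz":-0.15,"rx":0,"ry":0,"rz":-0.11,"grip":0}]}}

```text
clock: 4.4
eef_pos: [0.5879, -0.0061, 0.1355]
orientation: [-1.48, 0.665, -0.722]
contact_force: [-1.1, -1.1, 5.2]
gripper_width: 0.001
```

```bash
python3 -c "
from h import *
s=st();d=np.array(s['eef_pos'])[:2]-[.609,.022];print(np.hypot(*d),np.degrees(np.arctan2(d[1],d[0])))
p=optics.snapshot('side');crop(p,'side4',220,400,120,255)"
```

```text
t 4.4 pos [ 0.5879 -0.0061  0.1355] xang -50.7 y [ 0.023 -0.035 -0.999] F [-1.08 -1.06  5.23] M [-0.21  0.19 -0.05] g 0.0009390284094348606
0.03518154319743221 -126.88201655149219
```

View pics/side4.png

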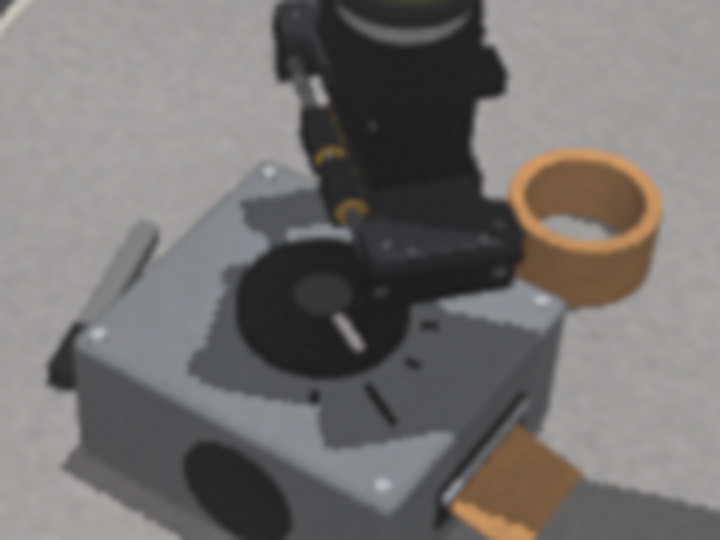

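The white line (centre 322,294 to end 361,350) now runs in line with the long mark (372,387 to 393,424). The next move lifts straight up and clear.

>>> {"op": "move_arm", "data": {"rows": [{"tx":0,"ty":0,"tz":1,"rx":0,"ry":0,"rz":0,"grip":0},{"tx":0,"ty":0,"tz":3,"rx":0,"ry":0,"rz":0,"grip":0},{"tx":0,"ty":0,"tz":5,"rx":0,"ry":0,"rz":0,"grip":0},{"tx":-3,"ty":-5,"tz":2,"rx":0,"ry":0,"rz":0,"grip":0},{"tx":-3,"ty":-5,"tz":0,"rx":0,"ry":0,"rz":0,"grip":0},{"tx":-3,"ty":-5,"tz":0,"rx":0,"ry":0,"rz":0,"grip":0},{"tx":-3,"ty":-5,"tz":0,"rx":0,"ry":0,"rz":0,"grip":0},{"tx":-3,"ty":-5,"tz":0,"rx":0,"ry":0,"rz":0,"grip":0},{"tx":0,"ty":0,"tz":0,"rx":0,"ry":0,"rz":0,"grip":0},{"tx":0,"ty":0,"tz":0,"rx":0,"ry":0,"rz":0,"grip":0}]}}

```text
clock: 5.7
eef_pos: [0.432, -0.2581, 0.2517]
orientation: [-1.482, 0.647, -0.707]
contact_force: [1.1, 0.8, -0.3]
gripper_width: 0.007
```

```bash
python3 -c "
from h import *
st()
p=optics.snapshot('side');save(p,'side5')
p=optics.snapshot('top');crop(p,'top5',220,360,160,280)"
```

```text
t 5.7 pos [ 0.432  -0.2581  0.2517] xang -49.6 y [ 0.026 -0.033 -0.999] F [ 1.05  0.81 -0.26] M [ 0.05 -0.09  0.09] g 0.006901429242099045
```

View pics/top5.png

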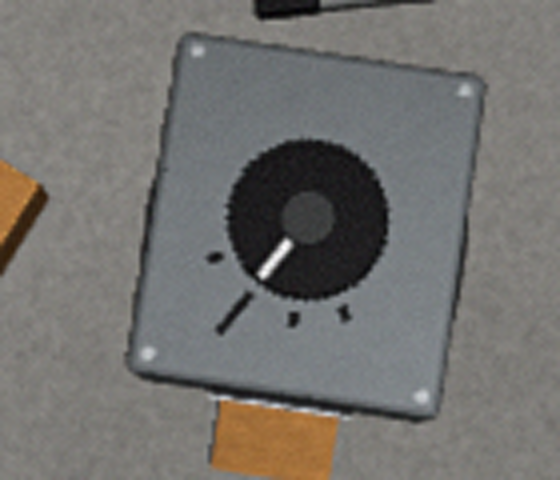

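View pics/side5.png

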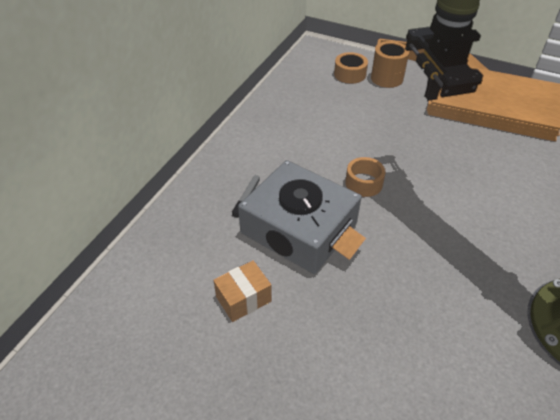

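The pointer (crop 290,243 to 261,277) lines up with the long mark (250,294 to 219,331). The dispenser's screws sit at the same pixels as before, the other items haven't moved, and the arm is clear.

```bash
python3 -c "
from cell import close_job
print(close_job())"
```

```text
the job is handed in; nothing more can be done
None
```

The dial now rests at the long mark, and the job is handed in at about 6 s of the 38 s allowed.

**What I did:** The dial started at the second detent, so it needed one click. I closed the gripper, pressed the fingertips on the dial about 35 mm from its axis and dragged it about 33° clockwise. The force readings while pressing were 4 to 14 N. Then I lifted straight up and moved the arm away.

**Last checks:**
- **Dial:** the top picture shows the white line in line with the long mark after release.
- **Dispenser and other items:** the dispenser's screws are at the same pixels as before. In the side picture the tape roll and carton look unmoved, as does the marker; I judged these by eye and did not re-measure them.
- **Arm:** it is clear of everything, and the leftover force reading of about 1 N is close to the noise.

**What went wrong or disagreed:**
- The first move call was refused because its rows left out some fields; nothing moved.
- The side view puts points 2 to 4 mm further in y than the top view.
- The two-view heights came out 2 to 4 mm below the given ones. Contact with the dial at about 118 mm agreed with the given height.

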